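# Bolt the display case for the night

### The arm

A 6-joint arm with a two-finger parallel gripper is mounted at the origin on the work surface. World frame = base frame: x ahead of the robot, y to its left, z up, the work surface at z = 0. Lengths are in mm, angles in rad, forces in N, time in s.
With the tool pointing down it reaches from about 325 to 850 mm from the base axis. Payload 4.4 kg.
Tool frame: the origin (TCP) lies midway between the tips of the shut fingers; the grasp point (between the pads) lies hold_point_z behind it (hold_point_z is the distance from the TCP to the grasp point, in mm); x points along the fingers, y is the direction in which the jaws open and shut, and the axes are right-handed (so a half turn about x gives the same grasp; the last joint's range is limited). The gripper opens to 94 mm and grips with 3 to 60 N. Pads are 16 mm wide; open, the fingers measure 119 mm over their backs; the gripper's body (75 mm by 177 mm) begins 78 mm behind the grasp point.
Start: joints at [-1.312, 0.207, 1.542, -0, 1.393, -0.15], TCP at [229.083, -527.397, 205.447] pointing down, gripper open.
Joint ranges: [-2.73, 2.73], [-0.86, 2.22], [0.23, 2.46], [-1.11, 4.25], [0.08, 2.63], [-2.82, 2.82]. Speed limits (rad/s): [2.79, 2.79, 3.14, 3.14, 3.14, 3.14].

### API

Orientations are given as a unit quaternion [w, x, y, z].
In Python, from bench import get_obs, get_image, camera_params, finish_job, boxes_of, tip_of, hold_point_z gives the robot as it stands.
- The arm moves only by the tool servo_tool, never from a script. Its argument "moves" is one flat list of numbers, 5 for each row, row after row: the shift along the tool's x, y, z in mm, then the turn about the tool's x in degrees, then the closure, from 0 (fully open) to 1 (shut). In form: [x, y, z, spin, hand, x, y, z, spin, hand, ...]. A call has 1 to 5 rows; each row shifts and turns the pose as measured when the row begins, along the tool's axes as they then stand; what a row does not reach is not made up. A row lasts 1/8 s, in which the tool goes at most 62.5 mm and 10.7 degrees, less where a joint would pass 70% of its speed; a pose out of reach is approached as far as the arm can. A call is refused whole if a number of a shift passes 62.5 or a number of a turn 10.7, either way. A call with a gripper value outside its range is refused whole. The fingers move at their own pace and stop on an object; the grip force is fixed at half the most. Time passes only in rows, so rows that do not move let the fingers close. It gives the time, the measured TCP pose, the force and the opening at its end, in the units of the state.
- get_obs(): the state, without advancing time (a new reading comes with each control period).
- get_image(name): name is "scene" or "side" or "wrist"; returns (picture, depth): 400x640x3 uint8, red, green, blue; 400x640 float32, mm along the optical axis (not along the pixel's ray), 0 where there is no reading.
- camera_params(name): a dict with "fx", "fy", "cx", "cy" (pixels), "rvec" (rotation vector, rad) and "tvec" (3), from world to camera coordinates, as OpenCV has them. Camera axes: x right, y down, z forward; pixel columns grow to the right and rows downward; lengths in mm; the calibration is good to about 2 mm. A picture is of the moment at which its call begins: read the wrist's pose just before it. camera_params takes no time and is no camera call; for the wrist camera it gives the pose at the moment of the call.
- finish_job(): hands the job in, once; it reports no verdict.
Trained networks look in the newest picture that a camera, given by its name, has taken for a name from the list of things; names that differ only in an ending like _2 or _b are one class to them, and where a whole thing is asked for, a point or a joint stands for the part that bears it (a point fixed in the world has none). Each returns a list of dicts, best first, with "p" (0 to 1); they miss things now and then, are a little off and sometimes report something else, mostly with a low value. They report only what shows in the picture. A call takes as long as a camera call.
- boxes_of(camera, target): "location" ([x, y, z] in mm, in world coordinates, good to about 4 mm: the middle of the surface that is visible of it).
- tip_of(camera, target): "location" ([x, y, z] in mm, in world coordinates, good to about 4 mm: a listed point, or the origin of a listed thing).
The state is a dict: "t": time; "q": joint angles; "qd": joint speeds; "tau": joint torques, N m; "ee_pos": TCP position; "eef_rot": TCP orientation; "ft_force": force on the tool from outside, world axes, zero at the start; "torque": the same for the moment, N m; "finger_gap": finger opening in mm.
Only numpy, scipy, OpenCV 4.12 (cv2) and the standard library are available. Lean on these libraries where they do the work, as an engineer would, in place of code of your own. Each camera call takes 0.05 s, during which the arm holds its last target. There are 200 camera calls.

### The job

The stand is closing for the night: lower the glass lid of the band display case gently, without letting it slam, until it is fully shut, then slide the barrel bolt on its front rail all the way across into its keeper and turn the handle fully down into the notch so that it cannot slide back. Leave everything else on the table where it lies.

Things in the scene. Friction and masses are not known exactly. Their poses are not given: they have to be found in the camera images.
- case: Wooden counter display case with a glazed lid, fixed on the table: 280 mm deep (x), 400 mm wide (y), 85 mm high. Origin: centre of its underside; x points from its front (the robot's side) to its back, y to its left, z up. The lid lies between two fixed 40 mm side rails, its top flush with them at 85 mm when shut, its front edge at x = -140 mm.
- lid_hinge (a point): Middle of the lid's hinge line, which runs along case y at case x = +120, z = 85 mm (the lid's top back edge). The lid is a wooden frame with a sunk glass pane, 260 mm deep from this line to its front edge, 316 mm wide, 18 mm thick.
- lid (a joint): Lid angle (rad): 0 fully shut, larger is more open (front edge raised), at most 1.3; starts at 0.8 to 1.15. Stiff friction hinges: well open it stays where it is left, and it takes about 1 to 5 N near the front edge to lower it; once pushed below about 0.4 rad it sinks slowly shut by its own weight.
- lid_rail (a point): Point on the outer face of the lid's front rail (46 mm wide wood), mid-width, on its bare right half: 237 mm from the hinge line, 80 mm right of the lid's middle. A good place to press the lid down. Moves with the lid; its z axis points out of the outer face (up when shut).
- bolt (a joint): Travel of the bolt's rod (m): 0 drawn back, 0.036 fully across at its stop; starts at 0 to 0.010. It slides to the left (case +y), out past the lid's edge and into the keeper, against about 2 N of friction.
- handle (a joint): Angle of the bolt's handle about the rod (rad): 0 straight out of the lid's top (upright with the lid shut), 1.5 fully down: level, towards the front (case -x). Starts near 0 in a lengthwise slot of the barrel (about 0.3 rad play); only in the last 3 mm of travel can it turn down, into a 12 mm notch in the barrel's front side. Stays where left; moving it takes about 1 N at the knob.
- knob (a point): Centre of the 18 mm ball knob on the bolt's handle, 34 mm from the rod's axis, on a 7 mm stem. The handle is at case y = +72 mm with the bolt drawn back, +108 mm fully across. Turned down, the knob is beyond the lid's front edge.
- rod_axis (a point): Fixed to the lid: point on the rod's axis, where the handle stands with the bolt drawn back. The axis runs along case y; with the lid shut at case x = -117, z = 99 mm (14 mm above the lid). Steel barrel bolt on the left half of the lid's front rail: back plate 38 x 116 mm, barrel 22 mm and rod 12 mm in diameter; the barrel reaches 11 mm above the axis.
- keeper_mouth (a point): Mouth of the keeper, a bent steel strap (48 mm over its feet, 20 mm wide, 25 mm high, opening 16 mm) on the case's fixed left side rail, on the rod's axis with the lid shut. The bolt enters it to the left; it fits only with the lid fully shut.
- tester_mid (a point): Bystander: chrome battery tester with a red push button, 75 x 115 mm, 52 mm high, loose on the table beside the case. Point at its centre.
- watch_mid (a point): Bystander: silver watch case, 39 mm across, 10 mm high. Point at its centre.
- pliers_mid (a point): Bystander: flat-nosed pliers, 140 mm long, 11 mm high, lying flat. Point at the pivot, half-way up.
- bowl_mid (a point): Bystander: small copper bowl, 100 mm across, 38 mm high. Point at its centre.

How it is judged (in metres and radians):
On the way, in this order (a step that is already met when the one before it is completed fails the run):
1. the lid is fully shut, the bolt still drawn back (value of joint lid below 0.015 rad and value of joint bolt below 0.025 m), for 0.1 s.
2. the bolt is all the way across in the keeper with the lid shut (value of joint bolt above 0.031 m and value of joint lid below 0.02 rad).
At the end, for the whole second after the job is handed in: The lid is fully shut (under 0.02 rad), the bolt is across in the keeper (travel over 31 of 36 mm) and its handle is down in the notch (over 1.1 of 1.5 rad) (all of step 2 and value of joint handle above 1.1 rad); the robot touches nothing.
It fails at once if the lid is slammed (still closing faster than 2.5 rad/s, 0.65 m/s at its front edge, in the last 0.2 rad) (value of joint lid below 0.2 rad and velocity of joint lid below -2.5 rad/s).
It fails at once if a bystander is shoved more than 20 mm (distance of any of tester_mid, watch_mid, pliers_mid, bowl_mid from where it was at the start of the episode above 0.02 m).
It also fails if it takes over 51 s, if anything falls off the work surface, if the arm or the gripper's body presses on something with over 40 N, if the wrist force passes 120 N, or if a joint passes its speed limit or range.

## Working session

There is one attempt and no reset: what is moved stays moved. The work goes in short steps, Python scripts to look and compute and a tool call to move; the robot and the scene stay as the last step left them, time stands still between calls to the robot, and variables do not carry over. Pictures are saved under pics/ and viewed, about 8 in all and at most 12, crops included, and the job is handed in when it is done.

Besides the shell and the picture viewer there is one more tool, called after ">>>" as name(argument=value, ...), one argument or row to a line, values as JSON. servo_tool: Moves the arm, as the interface text tells. Its arguments: {"type":"object","properties":{"moves":{"type":"array"}},"required":["moves"]}

```bash
mkdir -p pics; ls; cat > h.py <<'E'
import numpy as np, cv2
from bench import *
from scipy.spatial.transform import Rotation as R
np.set_printoptions(precision=3,suppress=True)
def rot(o=None):
    o=o or get_obs(); w,x,y,z=o["eef_rot"]; return R.from_quat([x,y,z,w]).as_matrix()
def snap(cam,name):
    im,d=get_image(cam); cv2.imwrite(f"pics/{name}.png",im[:,:,::-1]); return im,d
def world(cam,u,v,d):
    c=camera_params(cam); z=d
    p=np.array([(u-c["cx"])/c["fx"]*z,(v-c["cy"])/c["fy"]*z,z])
    Rm=cv2.Rodrigues(np.array(c["rvec"],float))[0]
    return Rm.T@(p-np.array(c["tvec"]).ravel())
E
python3 - <<'E'
from h import *
o=get_obs(); print(o["t"],o["ee_pos"],o["eef_rot"],o["finger_gap"],hold_point_z); print(rot())
for c in ["scene","side"]:
    snap(c,c+"0")
    for n in ["case","lid_hinge","lid_rail","knob","rod_axis","keeper_mouth","tester_mid","watch_mid","pliers_mid","bowl_mid"]:
        r=tip_of(c,n); print(c,n,[(np.round(x["location"],0).tolist(),round(x["p"],2)) for x in r[:2]])
a=cv2.imread("pics/scene0.png");b=cv2.imread("pics/side0.png")
cv2.imwrite("pics/both0.png",cv2.resize(np.vstack([a,b]),(480,600)))
E
```

```text
pics
0.0 [ 228.86  -526.621  204.302] [-0.143 -0.692 -0.145  0.692] 93.66176371319854 18.8
[[-0.001  0.398 -0.917]
 [ 0.002 -0.917 -0.398]
 [-1.    -0.002 -0.   ]]
scene case [([608.0, -12.0, 1.0], 0.83)]
scene lid_hinge [([728.0, -26.0, 86.0], 0.74)]
scene lid_rail [([628.0, -96.0, 302.0], 0.78)]
scene knob [([676.0, 48.0, 321.0], 0.7)]
scene rod_axis [([647.0, 49.0, 309.0], 0.97)]
scene keeper_mouth [([648.0, 49.0, 312.0], 0.73), ([502.0, 155.0, 98.0], 0.62)]
scene tester_mid [([596.0, 274.0, 29.0], 0.68)]
scene watch_mid [([596.0, 274.0, 30.0], 0.64), ([485.0, 262.0, 3.0], 0.54)]
scene pliers_mid [([732.0, -25.0, 82.0], 0.46)]
scene bowl_mid []
side case [([609.0, -17.0, 1.0], 0.84)]
side lid_hinge [([729.0, -24.0, 85.0], 0.81), ([499.0, 154.0, 97.0], 0.44)]
side lid_rail [([627.0, -99.0, 305.0], 0.74), ([485.0, 260.0, 3.0], 0.17)]
side knob [([676.0, 46.0, 322.0], 0.51)]
side rod_axis [([647.0, 50.0, 308.0], 0.64)]
side keeper_mouth [([498.0, 153.0, 100.0], 0.87), ([479.0, -272.0, 6.0], 0.43)]
side tester_mid [([593.0, 274.0, 29.0], 0.93)]
side watch_mid [([484.0, 260.0, 5.0], 0.52)]
side pliers_mid [([476.0, -272.0, 5.0], 0.57)]
side bowl_mid [([617.0, -302.0, 20.0], 0.59)]
```

View pics/scene0.png

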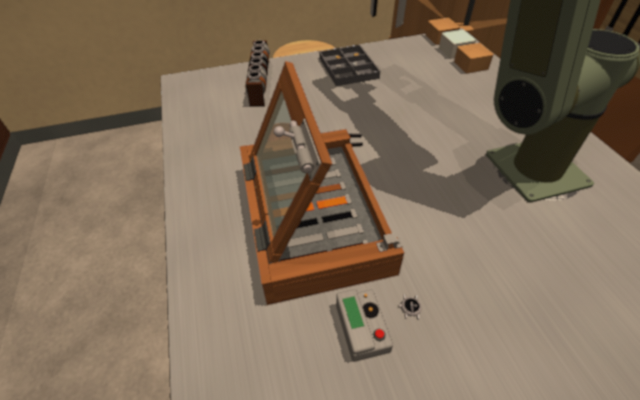

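View pics/side0.png

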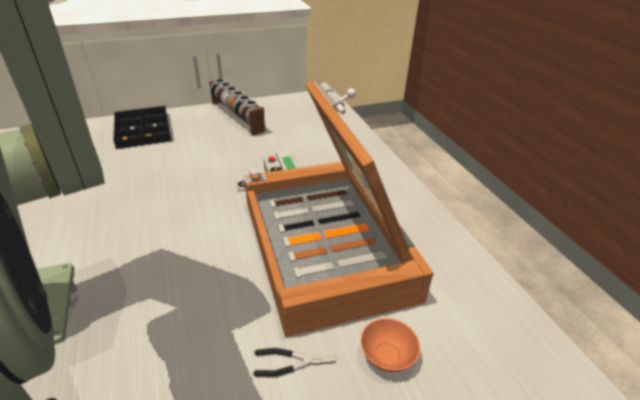

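Scene: case open, lid about 1.17 rad with bolt on its top edge (scene px 290,135), tester and watch left of the case, pliers and bowl right. Case yaw is about −0.047 rad. I'll raise the tool, align it with the case and shut the fingers.

>>> servo_tool(
  moves=[-62,0,0,8.7,1,-62,0,0,8.7,1,-62,0,0,8.8,1],
)

```text
t: 1.48
ee_pos: [228.0, -523.8, 386.8]
eef_rot: [0.028, -0.705, 0.016, 0.709]
ft_force: [-0.1, -0.7, -0.3]
finger_gap: 67.4
```

```bash
cat >> h.py <<'E'
def to(*p):
    o=get_obs(); r=rot(o); d=r.T@(np.array(p,float)-o["ee_pos"])
    print("t",round(o["t"],2),"pos",o["ee_pos"],"zang",np.degrees(np.arctan2(r[1,2],r[0,2])),"shift",d,"F",np.array(o["ft_force"]),"q",np.array(o["q"]))
E
python3 -c "
from h import *
to(705,-98,400)"
```

```text
t 1.48 pos [ 228.023 -523.766  386.835] zang 176.44168399189803 shift [  -7.903 -454.752 -449.549] F [-0.141 -0.736 -0.331] q [-1.312  0.138  1.256 -0.     1.766  0.321]
```

>>> servo_tool(
  moves=[-1,-42,-42,0,1,-1,-42,-42,0,1,-1,-42,-42,0,1,-1,-42,-42,0,1,-1,-42,-42,0,1],
)

```text
t: 2.1
ee_pos: [455.6, -329.2, 402.0]
eef_rot: [-0.027, 0.707, -0.026, -0.706]
ft_force: [-0.0, -0.1, 0.4]
finger_gap: 17.5
```

>>> servo_tool(
  moves=[-1,-42,-42,0,1,-1,-42,-42,0,1,-1,-42,-42,0,1,-1,-42,-42,0,1,-1,-42,-42,0,1],
)

```text
t: 2.72
ee_pos: [687.0, -127.9, 408.7]
eef_rot: [-0.026, 0.708, -0.027, -0.705]
ft_force: [1.0, -0.3, -0.4]
finger_gap: 0.2
```

```bash
python3 -c "
from h import *
to(700,-98,400)"
```

```text
t 2.73 pos [ 687.019 -127.923  408.651] zang 175.7515814318114 shift [  8.675 -30.809 -10.691] F [ 1.029 -0.321 -0.359] q [-0.308  0.422  0.859  0.     1.856  1.337]
```

>>> servo_tool(
  moves=[9,-30,-5,-1.5,1,50,0,0,0,1,50,0,0,0,1],
)

```text
t: 3.1
ee_pos: [701.2, -92.8, 300.4]
eef_rot: [-0.013, 0.712, -0.015, -0.702]
ft_force: [0.2, -0.2, 0.2]
finger_gap: 0.3
```

```bash
python3 -c "
from h import *
to(660,-98,295)
snap('side','side1');snap('wrist','wrist1')
for c in ['side','scene','wrist']:
  get_image(c)
  for n in ['lid_rail','knob','rod_axis','keeper_mouth','lid_hinge']:
    r=tip_of(c,n); print(c,n,[(np.round(x['location'],0).tolist(),round(x['p'],2)) for x in r[:2]])
"
```

```text
t 3.1 pos [701.209 -92.775 300.381] zang 177.75759615506234 shift [ 4.812  6.824 41.046] F [ 0.237 -0.185  0.197] q [-0.254  0.434  1.055  0.001  1.638  1.356]
side lid_rail [([627.0, -104.0, 305.0], 0.8)]
side knob [([677.0, 47.0, 325.0], 0.48), ([648.0, 53.0, 304.0], 0.38)]
side rod_axis [([646.0, 56.0, 304.0], 0.74)]
side keeper_mouth [([499.0, 152.0, 101.0], 0.86)]
side lid_hinge [([729.0, -24.0, 85.0], 0.6)]
scene lid_rail [([631.0, -98.0, 302.0], 0.56)]
scene knob [([675.0, 45.0, 322.0], 0.69)]
scene rod_axis [([648.0, 49.0, 307.0], 0.75)]
scene keeper_mouth [([502.0, 155.0, 97.0], 0.88)]
scene lid_hinge [([730.0, -22.0, 84.0], 0.76)]
wrist lid_rail [([628.0, -101.0, 300.0], 0.83)]
wrist knob [([674.0, 50.0, 326.0], 0.51), ([625.0, -102.0, 300.0], 0.51)]
wrist rod_axis [([644.0, 49.0, 308.0], 0.66)]
wrist keeper_mouth []
wrist lid_hinge [([731.0, -23.0, 83.0], 0.89), ([646.0, 51.0, 309.0], 0.27)]
```

View pics/side1.png

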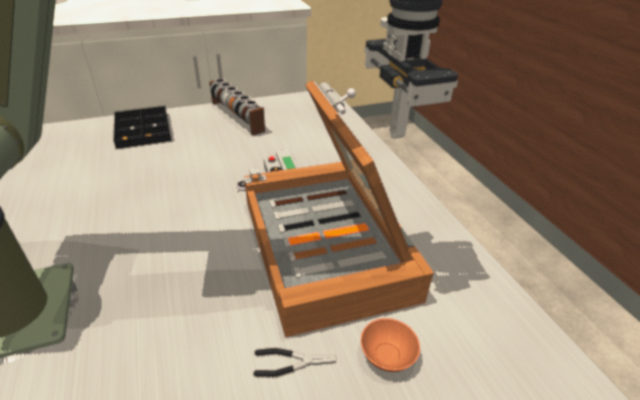

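>>> servo_tool(
  moves=[0,5,40,0,1,3,0,20,0,1,12,0,25,0,1,16,0,24,0,1],
)

```text
t: 4.6
ee_pos: [595.1, -94.5, 270.4]
eef_rot: [-0.013, 0.716, -0.015, -0.698]
ft_force: [2.8, -0.2, 1.4]
finger_gap: 0.5
```

```bash
python3 -c "
from h import *
to(575,-98,255)
get_image('side')
for n in ['lid_rail','rod_axis']:
    r=tip_of('side',n); print(n,[(np.round(x['location'],0).tolist(),round(x['p'],2)) for x in r[:2]])
"
```

```text
t 4.6 pos [595.1   -94.451 270.389] zang 177.736818683415 shift [14.871  4.308 20.341] F [ 2.838 -0.164  1.358] q [-0.304  0.204  1.411  0.005  1.501  1.306]
lid_rail [([579.0, -98.0, 278.0], 0.68)]
rod_axis [([600.0, 53.0, 286.0], 0.6)]
```

>>> servo_tool(
  moves=[16,0,20,0,1,20,0,19,0,1,23,0,17,0,1,25,0,14,0,1],
)

```text
t: 5.25
ee_pos: [534.7, -94.1, 189.9]
eef_rot: [-0.012, 0.721, -0.016, -0.693]
ft_force: [0.1, 0.6, 1.6]
finger_gap: 0.4
```

```bash
python3 -c "
from h import *
to(525,-92,187)
get_image('side')
for n in ['lid_rail','rod_axis']:
    r=tip_of('side',n); print(n,[(np.round(x['location'],0).tolist(),round(x['p'],2)) for x in r[:2]])
"
```

```text
t 5.25 pos [534.718 -94.112 189.948] zang 177.7517538989697 shift [ 2.551 -1.744  9.902] F [0.127 0.564 1.632] q [-0.337  0.124  1.671  0.006  1.308  1.271]
lid_rail [([516.0, -94.0, 199.0], 0.71)]
rod_axis [([527.0, 57.0, 208.0], 0.83), ([478.0, -269.0, 9.0], 0.35)]
```

>>> servo_tool(
  moves=[22,0,14,0,1,22,0,8,0,1,20,0,4,0,1,18,0,2,0,1,14,0,0,0,1],
)

```text
t: 6.02
ee_pos: [521.6, -97.1, 99.0]
eef_rot: [-0.01, 0.726, -0.018, -0.688]
ft_force: [-0.0, 0.3, -0.3]
finger_gap: 0.3
```

```bash
python3 -c "
from h import *
to(502,-92,86)
get_image('side')
for n in ['lid_rail','rod_axis','knob','keeper_mouth']:
    r=tip_of('side',n); print(n,[(np.round(x['location'],0).tolist(),round(x['p'],2)) for x in r[:2]])
"
```

```text
t 6.03 pos [521.557 -97.13   98.988] zang 177.77514926845043 shift [11.87  -4.49  20.407] F [-0.041  0.319 -0.293] q [-0.352  0.191  1.798  0.007  1.098  1.255]
lid_rail [([490.0, -92.0, 88.0], 0.94)]
rod_axis [([494.0, 58.0, 99.0], 0.68), ([486.0, -93.0, 89.0], 0.52)]
knob [([490.0, 59.0, 136.0], 0.49)]
keeper_mouth [([502.0, 155.0, 96.0], 0.9)]
```

>>> servo_tool(
  moves=[9,0,10,0,1,5,0,0,0,1,3,0,0,0,1],
)

```text
t: 6.65
ee_pos: [512.0, -97.0, 85.0]
eef_rot: [-0.009, 0.726, -0.018, -0.688]
ft_force: [-11.3, 4.1, 29.4]
finger_gap: 0.7
```

```bash
python3 -c "
from h import *
to(502,-92,86)
"
```

```text
t 6.65 pos [512.011 -97.025  84.995] zang 177.7991050488781 shift [-1.609 -4.619 10.126] F [-11.33    4.107  29.395] q [-0.358  0.191  1.832  0.008  1.063  1.248]
```

>>> servo_tool(
  moves=[-60,0,0,0,1,-50,-40,0,0,1,-10,-50,15,0,1,0,-10,0,0,1],
)

```text
t: 7.15
ee_pos: [495.0, 6.6, 207.4]
eef_rot: [-0.011, 0.727, -0.019, -0.686]
ft_force: [0.6, -0.8, 0.3]
finger_gap: 0.6
```

```bash
python3 -c "
from h import *
to(490,20,125)
for c in ['wrist','side','scene']:
  snap(c,c+'2')
  for n in ['lid_rail','rod_axis','knob','keeper_mouth']:
    r=tip_of(c,n); print(c,n,[(np.round(x['location'],0).tolist(),round(x['p'],2)) for x in r[:2]])
"
```

```text
t 7.15 pos [494.971   6.621 207.401] zang 177.562982387947 shift [ 81.823 -13.91   10.259] F [ 0.554 -0.771  0.346] q [-0.16  -0.009  1.775 -0.002  1.318  1.454]
wrist lid_rail [([486.0, -92.0, 84.0], 0.91)]
wrist rod_axis [([497.0, 54.0, 101.0], 0.76)]
wrist knob [([490.0, 59.0, 138.0], 0.71)]
wrist keeper_mouth [([501.0, 154.0, 97.0], 0.72), ([592.0, 274.0, 24.0], 0.46)]
side lid_rail [([484.0, -93.0, 88.0], 0.93)]
side rod_axis [([496.0, 60.0, 100.0], 0.58)]
side knob [([491.0, 59.0, 131.0], 0.49)]
side keeper_mouth [([499.0, 152.0, 96.0], 0.95)]
scene lid_rail [([491.0, -92.0, 82.0], 0.59)]
scene rod_axis [([498.0, 56.0, 102.0], 0.61)]
scene knob [([491.0, 56.0, 133.0], 0.55)]
scene keeper_mouth [([502.0, 154.0, 95.0], 0.82)]
```

View pics/wrist2.png

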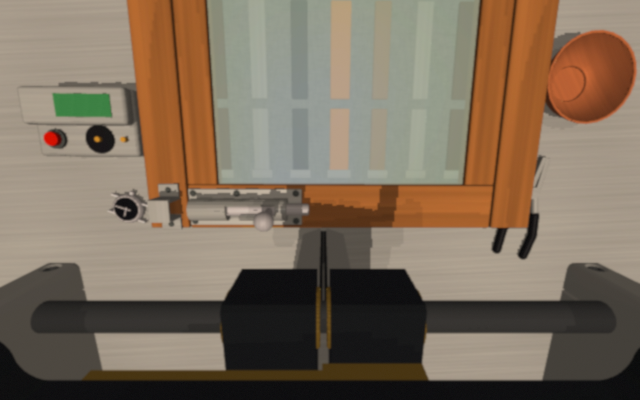

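Lid is shut (front edge row 228 is straight, flush with the rails). The knob is at px (263,218) and the keeper at (170,205). Next I lower the fingers to the right of the knob.

>>> servo_tool(
  moves=[45,0,4,0,1,42,0,0,0,1,0,-12,0,0,1],
)

```text
t: 8.28
ee_pos: [498.3, 15.1, 118.8]
eef_rot: [-0.013, 0.727, -0.021, -0.686]
ft_force: [-2.0, -0.0, 0.1]
finger_gap: 0.0
```

```bash
python3 -c "
from h import *
to(490.5,35,120)
"
```

```text
t 8.28 pos [498.26   15.09  118.835] zang 177.30358978175565 shift [ -1.873 -19.505   8.604] F [-1.963 -0.008  0.122] q [-0.14   0.096  1.862 -0.005  1.124  1.48 ]
```

>>> servo_tool(
  moves=[-1,0,7,0,1,0,-10,0,0,1,0,-12,0,0,1,0,-12,0,0,1],
)

```text
t: 8.78
ee_pos: [495.8, 51.3, 124.5]
eef_rot: [-0.012, 0.73, -0.021, -0.683]
ft_force: [-0.9, -2.7, -1.3]
finger_gap: 0.2
```

```bash
python3 -c "
from h import *
to(491.5,72,120)
"
```

```text
t 8.78 pos [495.794  51.283 124.509] zang 177.3751673384589 shift [  3.898 -20.547   5.532] F [-0.851 -2.677 -1.313] q [-0.063  0.083  1.862 -0.012  1.128  1.558]
```

Force −2.7 N along y: the bolt is moving. Continuing.

>>> servo_tool(
  moves=[3,-8,3,0,1,1,-8,0,0,1,0,-7,0,0,1,0,-5,0,0,1],
)

```text
t: 9.28
ee_pos: [495.5, 75.1, 121.7]
eef_rot: [-0.004, 0.731, -0.025, -0.682]
ft_force: [-2.7, -21.9, 4.2]
finger_gap: 1.0
```

```bash
python3 -c "
from h import *
to(491.5,76,120)
get_image('side')
for n in ['knob','rod_axis']:
    r=tip_of('side',n); print(n,[(np.round(x['location'],0).tolist(),round(x['p'],2)) for x in r[:2]])
"
```

```text
t 9.28 pos [495.508  75.129 121.709] zang 177.68508148104502 shift [ 1.399 -0.748  4.15 ] F [ -2.695 -21.854   4.193] q [-0.001  0.094  1.857 -0.034  1.121  1.625]
knob [([728.0, -26.0, 86.0], 0.31)]
rod_axis [([494.0, 57.0, 98.0], 0.93)]
```

>>> servo_tool(
  moves=[0,5,0,0,1,-45,3,0,0,1,-5,0,-35,0,1,0,-22,0,0,1],
)

```text
t: 9.93
ee_pos: [527.7, 90.2, 174.0]
eef_rot: [-0.008, 0.731, -0.025, -0.682]
ft_force: [0.6, 1.2, 1.0]
finger_gap: 0.5
```

```bash
python3 -c "
from h import *
to(527,98,124)
for c in ['wrist','scene','side']:
  snap(c,c+'3')
  for n in ['knob','keeper_mouth']:
    r=tip_of(c,n); print(c,n,[(np.round(x['location'],0).tolist(),round(x['p'],2)) for x in r[:2]])
"
```

```text
t 9.93 pos [527.738  90.215 173.991] zang 177.37283977454098 shift [49.615 -8.841  4.526] F [0.635 1.217 0.97 ] q [ 0.025  0.107  1.725 -0.028  1.242  1.651]
wrist knob []
wrist keeper_mouth [([496.0, 148.0, 97.0], 0.76)]
scene knob [([489.0, 94.0, 129.0], 0.49)]
scene keeper_mouth [([500.0, 156.0, 99.0], 0.93)]
side knob [([491.0, 93.0, 136.0], 0.53)]
side keeper_mouth [([498.0, 154.0, 96.0], 0.93)]
```

View pics/wrist3.png

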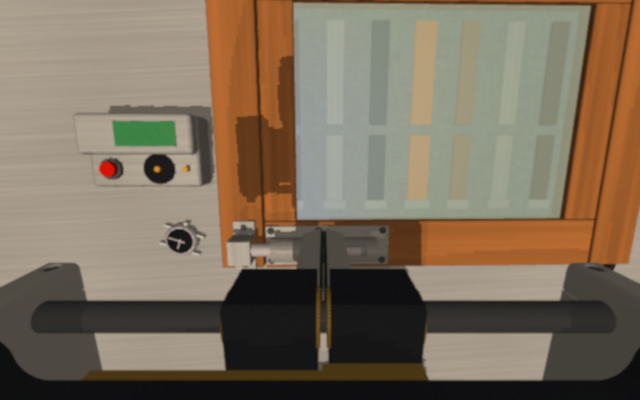

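>>> servo_tool(
  moves=[26,-7,2,0,1,25,0,0,0,1,0,0,8,0,1,0,0,10,0,1],
)

```text
t: 10.88
ee_pos: [509.3, 95.3, 120.7]
eef_rot: [-0.008, 0.73, -0.025, -0.682]
ft_force: [1.5, -0.7, 1.3]
finger_gap: 0.3
```

```bash
python3 -c "
from h import *
to(490,97,122)
"
```

```text
t 10.88 pos [509.266  95.336 120.676] zang 177.37645458884012 shift [-2.662 -0.718 19.186] F [ 1.502 -0.652  1.314] q [ 0.037  0.133  1.816 -0.032  1.126  1.667]
```

>>> servo_tool(
  moves=[-1,0,8,0,1,0,0,8,0,1,0,0,7,0,1],
)

```text
t: 11.25
ee_pos: [486.4, 96.4, 122.8]
eef_rot: [-0.008, 0.733, -0.025, -0.68]
ft_force: [1.4, -0.2, -0.2]
finger_gap: 0.4
```

```bash
python3 -c "
from h import *
to(490,97,122)
get_image('side')
for n in ['knob','rod_axis']:
    r=tip_of('side',n); print(n,[(np.round(x['location'],0).tolist(),round(x['p'],2)) for x in r[:2]])
"
```

```text
t 11.25 pos [486.389  96.359 122.797] zang 177.37760872404294 shift [ 1.043 -0.83  -3.509] F [ 1.395 -0.186 -0.193] q [ 0.041  0.08   1.871 -0.033  1.119  1.672]
knob [([465.0, 95.0, 119.0], 0.57)]
rod_axis [([494.0, 58.0, 99.0], 0.74)]
```

The handle is turning (knob at x 465, z 119). Now over the ball, then down.

>>> servo_tool(
  moves=[-16,0,0,0,1,0,0,21,0,1,10,0,2,0,1,8,0,0,0,1,7,0,0,0,1],
)

```text
t: 12.02
ee_pos: [465.6, 97.5, 114.3]
eef_rot: [-0.008, 0.733, -0.025, -0.68]
ft_force: [0.0, 0.4, 0.4]
finger_gap: 0.8
```

```bash
python3 -c "
from h import *
to(464,97,109)
"
```

```text
t 12.03 pos [465.639  97.507 114.345] zang 177.366832546598 shift [5.219 0.464 2.014] F [0.017 0.45  0.359] q [ 0.046  0.048  1.925 -0.033  1.096  1.677]
```

>>> servo_tool(
  moves=[4,0,1,0,1,4,0,0,0,1,4,0,0,0,1],
)

```text
t: 12.4
ee_pos: [465.6, 97.4, 108.2]
eef_rot: [-0.008, 0.731, -0.025, -0.682]
ft_force: [-17.9, -0.5, 35.9]
finger_gap: 0.2
```

```bash
python3 -c "
from h import *
to(464,97,109)
get_image('side')
for n in ['knob','rod_axis']:
    r=tip_of('side',n); print(n,[(np.round(x['location'],0).tolist(),round(x['p'],2)) for x in r[:2]])
"
```

```text
t 12.4 pos [465.598  97.443 108.245] zang 177.36320964082358 shift [-0.852  0.536  1.519] F [-17.938  -0.485  35.932] q [ 0.046  0.06   1.926 -0.033  1.088  1.678]
knob [([462.0, 94.0, 98.0], 0.62)]
rod_axis [([495.0, 57.0, 100.0], 0.88)]
```

Hard stop with the tip at z 108, so the ball is at about 99 (handle level). Retracting and checking.

>>> servo_tool(
  moves=[-20,0,0,0,1,-60,0,0,0,1,-60,0,0,0,1,0,50,40,0,1,0,0,0,0,1],
)

```text
t: 13.18
ee_pos: [416.0, 52.9, 251.6]
eef_rot: [-0.007, 0.733, -0.025, -0.68]
ft_force: [-0.6, 0.2, 0.2]
finger_gap: 0.7
```

```bash
python3 -c "
from h import *
to(464,97,109)
for c in ['side','scene','wrist']:
  snap(c,c+'4')
  for n in ['knob','lid_rail','tester_mid','watch_mid','pliers_mid','bowl_mid']:
    r=tip_of(c,n); print(c,n,[(np.round(x['location'],0).tolist(),round(x['p'],2)) for x in r[:2]])
a=cv2.imread('pics/scene4.png')[190:330,220:440];b=cv2.imread('pics/wrist4.png')
cv2.imwrite('pics/v4.png',np.vstack([cv2.resize(a,(440,280)),cv2.resize(b,(440,275))]))
"
```

```text
t 13.18 pos [416.045  52.927 251.648] zang 177.45836059052755 shift [144.512 -49.792 -35.037] F [-0.597  0.155  0.176] q [-0.061 -0.232  1.881 -0.024  1.416  1.558]
side knob [([464.0, 94.0, 102.0], 0.49)]
side lid_rail [([486.0, -91.0, 88.0], 0.64)]
side tester_mid [([593.0, 270.0, 28.0], 0.66)]
side watch_mid [([485.0, 258.0, 5.0], 0.64)]
side pliers_mid [([480.0, -271.0, 2.0], 0.93)]
side bowl_mid [([616.0, -301.0, 21.0], 0.64)]
scene knob [([462.0, 93.0, 100.0], 0.62)]
scene lid_rail [([490.0, -90.0, 83.0], 0.7)]
scene tester_mid [([598.0, 271.0, 24.0], 0.6)]
scene watch_mid [([485.0, 262.0, 3.0], 0.7)]
scene pliers_mid []
scene bowl_mid [([616.0, -306.0, 20.0], 0.9)]
wrist knob [([459.0, 93.0, 105.0], 0.74)]
wrist lid_rail [([487.0, -92.0, 83.0], 0.9)]
wrist tester_mid [([592.0, 274.0, 23.0], 0.87)]
wrist watch_mid [([483.0, 262.0, 2.0], 0.61), ([461.0, 92.0, 105.0], 0.41)]
wrist pliers_mid [([481.0, -272.0, 4.0], 0.66)]
wrist bowl_mid [([622.0, -301.0, 22.0], 0.91), ([592.0, 274.0, 22.0], 0.52)]
```

View pics/v4.png

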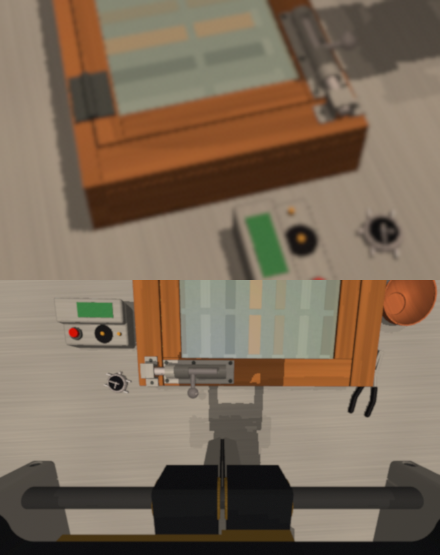

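The picture shows the lid shut, the rod across in the keeper (px 150–170, 370) and the handle down past the front edge with the knob at (193,393). The bystanders are unmoved and the gripper is clear.

```bash
python3 -c "
from bench import *
print(finish_job())"
```

```text
the job is handed in; nothing more can be done
None
```

The lid is shut, the bolt is across in its keeper and the handle is down in the notch. I handed the job in at about 13 s of the 51 s allowed; no verdict was reported.

- **Lid:** I pushed it down from behind along its arc in small steps. It may have sunk the last stretch on its own. I then pressed it onto its stop (29 N, tip at z = 85 mm).
- **Bolt:** I pushed the knob left until it met its end stop at about 22 N. In the last wrist picture the rod is across in the keeper.
- **Handle:** I turned it forward and pressed the knob down to its stop at about 36 N. Afterwards all three cameras put the knob at z = 100–105 mm, where the rod's axis is at about 99 mm, so the handle is level.
- **Bystanders:** all four read within about 6 mm of where they started, which is about the detector's accuracy. The gripper was clear of everything.

No check failed. Two knob detections did not give a usable position: one landed on the hinge while the gripper was beside the knob, and one wrist view returned nothing. I went by the contact forces and the other cameras there.

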